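Stand the mixing tool in its tapered holder

ROBOT

A 6-joint arm with a two-finger parallel gripper is mounted at the origin on a cart in front of the work surface, level with it; the furniture and walls round the work are solid. World frame = base frame: x ahead of the robot, y to its left, z up, the work surface at z = 0. Lengths are in m, angles in rad, forces in N, time in s.
With the tool pointing down it reaches from about 0.275 to 0.975 m from the base axis. Payload 8.4 kg.
Tool frame: the origin (TCP) lies at the very end of the fingers, on their centre line; the grasp point (between the pads) lies 19 mm behind it (arm.grip_point_offset is the z of the grasp point in the tool frame, in m); z points along the fingers, x is the direction in which the jaws open and shut, and the axes are right-handed (so a half turn about z gives the same grasp; the last joint's range is limited). The gripper opens to 92 mm and grips with 3 to 60 N. Pads are 20 mm wide; open, the fingers measure 128 mm over their backs; the gripper's body (75 mm by 189 mm) begins 69 mm behind the grasp point.
Start: joints at [-1.19, 0.353, 1.633, -0, 1.155, -0.002], TCP at [0.233, -0.58, 0.215] pointing down, gripper open.
Joint ranges: [-2.63, 2.63], [-0.92, 2.1], [0.06, 2.66], [-1.3, 4.44], [0, 2.69], [-3.02, 3.02]. Speed limits (rad/s): [2.22, 2.22, 2.79, 3.14, 3.14, 3.14].

INTERFACE

Orientations are given as a rotation vector (axis times angle).
In Python, from workcell import get_state, vision, workorder, arm gives the robot as it stands.
- The arm moves only by the shell command python3 -m jog 'ROWS' [FORCE]. ROWS is JSON, a list of rows, each a list of 3 entries, a list of its own where there are three numbers: the shift along the tool's x, y, z in mm, then the turn, a rotation vector about the tool's x, y, z in degrees, then the closure in counts, from 0 (fully open) to 255 (shut). In form: [[[tx, ty, tz], [ax, ay, az], gripper], ...]. A call has exactly 5 rows; each row is the pose to reach, as a shift and turn from the pose commanded when the call began, along the tool's axes at that moment; what a row does not reach only later rows make up. A row lasts 1/12 s, in which the tool goes at most 41.7 mm and 7.16 degrees, less where a joint would pass 70% of its speed; a pose out of reach is approached as far as the arm can. A call with a gripper value outside its range is refused whole. The fingers move at their own pace and stop on an object; FORCE is the grip in N (left out, the last holds). Time passes only in rows, so rows that repeat a pose let the fingers close, or fill a call up. It gives the time, the measured TCP pose, the force and the opening at its end, in the units of the state.
- get_state(): the state, without advancing time (a new reading comes with each control period).
- vision.grab_frame(name): name is "scene" or "top" or "wrist"; returns a dict with "img" (420x560x3 uint8, blue, green, red), "z_map" (420x560 float32, m along the optical axis (not along the pixel's ray), 0 where there is no reading), "vfov" (degrees; the focal length in pixels is half the picture's height over the tangent of half this angle, whatever the lens; pixels are square), "cx", "cy" (the principal point, pixels), "k1" (the pictures are not rectified: a ray, as slopes to the right and down, at radius r is drawn at 1 + k1 r^2 times it, then the intrinsics apply), "view" (4x4, takes a point from world to camera coordinates). Camera axes: x right, y up, looking along -z (the intrinsics and any distortion apply to the point x, -y, -z); pixel columns grow to the right and rows downward; lengths in m; the calibration is good to about 2 mm. A picture is of the moment at which its call begins.
- workorder.job_done(): hands the job in, once; it reports no verdict.
The state is a dict: "time_s": time; "qpos": joint angles; "joint_velocities": joint speeds; "joint_torque": joint torques, N m; "ee_pos": TCP position; "eef_rot": TCP orientation; "wrist_force": force on the tool from outside, world axes, zero at the start; "wrist_torque": the same for the moment, N m; "opening": finger opening in m.
Only numpy, scipy, OpenCV 4.12 (cv2) and the standard library are available. Lean on these libraries where they do the work, as an engineer would, in place of code of your own. Each camera call takes 0.05 s, during which the arm holds its last target. There are 200 camera calls.

TASK

The rinsed mixing tool is leaning in the white drying cradle. Lift it out, stand it upright in the grey holder with its tapered steel shank down in the tapered socket, and push the tool down, firmly but without ramming it, until the socket has sunk fully home and its yellow band has vanished into the housing; then let go. Do not push the socket down while it is empty, and leave the beaker, jar, tape roll, timer and vial where they are.

Things in the scene. Friction and masses are not known exactly. Their poses are not given: they have to be found in the camera images.
- mixing_tool: Loose tool, 155 mm long, 0.2-0.4 kg, round about its z axis. Origin: centre of the small end of the taper; z runs from there to the grip. Steel taper z = 0 (18 mm dia) to 50 mm (32.6 mm dia); dark flange 42 mm dia, z = 50-57; bare neck 28 mm dia, z = 57-110; blue grip 34 mm dia, z = 110-155, flat top. Starts leaning in the cradle, 35 deg from vertical, grip uppermost.
- tool_grip (a point): Point on the tool's axis in the blue grip, 136 mm from the small end: a good place to grip (34 mm wide).
- tool_top (a point): Centre of the flat top of the tool (155 mm from the small end).
- cradle: Fixed white cradle, base 150 x 90 mm, origin under its centre. The tool's grip leans to the cradle's -x, small end at +x on a toe plate 45 mm up. Two V yokes bear the neck from below, 64-74 and 92-102 mm from the small end. The flange sits below the lower yoke: the tool will not come out along its axis, but square to it (up and toward the cradle's +x); 30 mm frees it.
- holder: Fixed holder: dark round foot 92 mm diameter and 10 mm high, grey tubular housing 62 mm diameter up to z = 62 mm. Origin at the centre of the foot's underside, z up. Paper trays stand behind it (from x = 0.52 m on, y = 0.08 to 0.33 m, 0.2 m high): carry the tool round or over them.
- socket_mouth (a point): Centre of the socket's mouth, on the top face of its steel rim (60 mm dia); 75 mm above the worktop when the socket is fully up. The mouth is 32 mm wide and narrows with the shank's own taper to 18.8 mm at 45 mm depth, open below. A seated tool stands plumb on the socket's axis by itself, small end 48 mm below the mouth, flange 2 mm above the rim.
- socket (a joint): How far the socket is pushed down into the housing (m): 0 fully up, 0.008 fully home on a hard stop; starts at 0 to 0.002. A stiff slide: it takes about 10 N pushed slowly (some 8 N more at 50 mm/s), stays where it is left and does not sink under the tool's weight. A yellow band under the rim shows while it is up.
- beaker: Small clear beaker, 59 mm diameter, 64 mm high, origin under its centre; leave it alone.
- jar: White jar with a red cap, 44 mm diameter, 94 mm high, origin under its centre; leave it alone.
- tape: Roll of tape lying flat, 98 mm diameter, 25 mm high, origin under its centre; leave it alone.
- clock: Grey bench timer, 71 x 77 x 50 mm, origin under its centre; leave it alone.
- vial_yellow: Amber vial with a blue cap and a yellow band, 24 mm diameter, 73 mm high, origin under its centre; leave it alone.

How it is judged:
By the outcome, as a careful person would: the job done as asked, in the order asked, and still so for the second after the job is handed in, with the robot touching nothing.
It also fails if it takes over 54 s, if anything falls off the work surface, if the arm or the gripper's body presses on something with over 40 N, if the wrist force passes 120 N, or if a joint passes its speed limit or range.

## Working session

There is one attempt and no reset: what is moved stays moved. The work goes in short steps, Python scripts to look and compute and a shell command to move; the robot and the scene stay as the last step left them, time stands still between calls to the robot, and variables do not carry over. Pictures are saved under pics/ and viewed, about 8 in all and at most 12, crops included, and the job is handed in when it is done.

```bash
ls; mkdir -p pics
cat > h.py <<'E'
import numpy as np, cv2
from scipy.spatial.transform import Rotation as R
from workcell import get_state, vision, workorder, arm
def grab(n): return vision.grab_frame(n)
def K(f):
    h,w=f["img"].shape[:2]; return h/2/np.tan(np.radians(f["vfov"])/2)
def rays(f,uv):
    uv=np.atleast_2d(np.asarray(uv,float)); F=K(f)
    d=np.c_[(uv[:,0]-f["cx"])/F,(uv[:,1]-f["cy"])/F]; s=d.copy()
    for _ in range(30): s=d/(1+f["k1"]*(s**2).sum(1,keepdims=True))
    return s
def pts(f,uv):
    "depth -> world"
    uv=np.atleast_2d(np.asarray(uv)); s=rays(f,uv); z=f["z_map"][uv[:,1].astype(int),uv[:,0].astype(int)][:,None]
    c=np.c_[s[:,:1]*z,-s[:,1:]*z,-z]; V=np.asarray(f["view"]); return (c-V[:3,3])@V[:3,:3]
def plane(f,uv,h):
    s=rays(f,uv); V=np.asarray(f["view"]); o=-V[:3,:3].T@V[:3,3]
    d=np.c_[s[:,0],-s[:,1],-np.ones(len(s))]@V[:3,:3]; return o+d*((h-o[2])/d[:,2])[:,None]
def proj(f,P):
    V=np.asarray(f["view"]); c=np.atleast_2d(P)@V[:3,:3].T+V[:3,3]; s=np.c_[c[:,0],-c[:,1]]/-c[:,2:]
    return s*(1+f["k1"]*(s**2).sum(1,keepdims=True))*K(f)+[f["cx"],f["cy"]]
E
python3 - <<'E'
from h import *
s=get_state(); print(s, arm.grip_point_offset)
for n in("scene","top"):
    f=grab(n); cv2.imwrite(f"pics/{n}0.png",f["img"]); print(n,f["vfov"],f["k1"],(f["z_map"]>0).mean(),np.round(f["view"],3).tolist())
E
```

```text
pics
{'time_s': 0.0, 'qpos': array([-1.19038935e+00,  3.53620542e-01,  1.63410079e+00, -1.83448395e-05,
        1.15521714e+00, -2.37713683e-03]), 'joint_velocities': array([ 1.75964437e-04,  1.59702682e-03,  7.53256713e-05,  5.93787669e-04,
        3.62256946e-06, -9.65176913e-05]), 'joint_torque': array([-5.09659003e-03, -5.93855309e+01, -3.34216690e+01,  6.96850894e-02,
        2.36957747e-02, -1.18822427e-04]), 'ee_pos': array([ 0.23326869, -0.57931624,  0.21389521]), 'eef_rot': array([-2.60284530e+00,  1.75787827e+00,  1.76346772e-03]), 'wrist_force': array([-0.14103848,  0.15680775,  0.3189762 ]), 'wrist_torque': array([ 0.00999302,  0.00503775, -0.03439112]), 'opening': 0.0916840103680901} -0.0187
scene 57.8787561268682 0.011488397810297495 0.9962159863945578 [[-0.781, -0.624, -0.003, 0.369], [0.369, -0.466, 0.804, -0.299], [-0.503, 0.627, 0.594, -0.871], [0.0, 0.0, 0.0, 1.0]]
top 55.75509746615448 -0.05194989498046588 0.9960969387755102 [[-0.008, -1.0, 0.009, -0.037], [0.992, -0.007, 0.126, -0.524], [-0.126, 0.01, 0.992, -1.018], [0.0, 0.0, 0.0, 1.0]]
```

View pics/scene0.png

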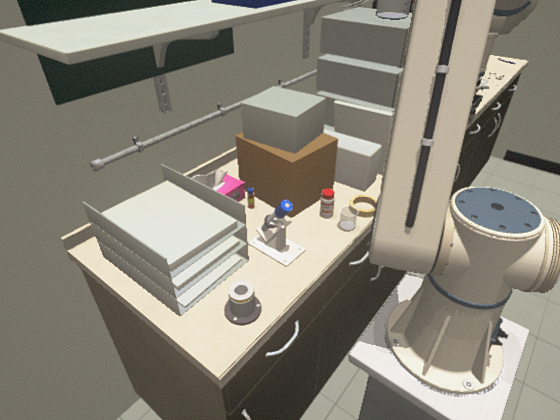

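View pics/top0.png

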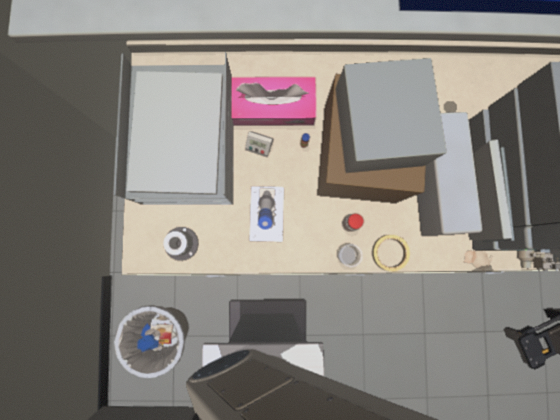

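The scene and top views show the tool in its cradle at top px (266,212), with the blue grip toward the robot at (265,222) top and (286,207) scene. The holder is at top px (178,242) and the trays are beyond it. Next I'll measure.

Run:
```python
from h import *
for n in("top","scene"):
    f=grab(n); im=f["img"]; hsv=cv2.cvtColor(im,cv2.COLOR_BGR2HSV)
    x0,y0,x1,y1=(250,180,285,245) if n=="top" else (250,190,305,265)
    m=np.zeros(im.shape[:2],np.uint8); m[y0:y1,x0:x1]=cv2.inRange(hsv,(105,120,40),(130,255,255))[y0:y1,x0:x1]
    v,u=np.nonzero(m); P=pts(f,np.c_[u,v]); print(n,"blue",len(u),u.mean(),v.mean(),P.mean(0).round(4)); 
    for z in np.arange(.1,.2,.008):
        s=P[(P[:,2]>z)&(P[:,2]<z+.008)]
        if len(s): print(round(z,3),len(s),s.mean(0).round(4),s.min(0).round(4),s.max(0).round(4))
    # steel tool/cradle points over whole crop
    if n=="top":
        uu,vv=np.meshgrid(np.arange(240,295),np.arange(180,250)); q=np.c_[uu.ravel(),vv.ravel()]; Q=pts(f,q)
        c=Q[(Q[:,2]<.02)&(im[q[:,1],q[:,0]].min(1)>200)]; print("cradle base",len(c),cv2.minAreaRect((c[:,:2]*1000).astype(np.float32)), c[:,2].mean())
        uu,vv=np.meshgrid(np.arange(155,205),np.arange(220,265)); q=np.c_[uu.ravel(),vv.ravel()]; Q=pts(f,q)
        t=Q[(Q[:,2]>.068)&(Q[:,2]<.085)]; print("rim",len(t),t[:,2].mean(),cv2.minEnclosingCircle((t[:,:2]*1000).astype(np.float32)))
        t=Q[(Q[:,2]>.005)&(Q[:,2]<.018)]; 
        g=q[im[q[:,1],q[:,0]].max(1)<95]; G=plane(f,g,.010)
        print("foot",len(g),cv2.minEnclosingCircle((G[:,:2]*1000).astype(np.float32)))
    else:
        uu,vv=np.meshgrid(np.arange(220,268),np.arange(275,325)); q=np.c_[uu.ravel(),vv.ravel()]; Q=pts(f,q)
        t=Q[(Q[:,2]>.070)&(Q[:,2]<.085)]; print("rim",len(t),t[:,2].mean(),cv2.minEnclosingCircle((t[:,:2]*1000).astype(np.float32)))
    c=im[y0-15:y1+15,x0-20:x1+20]; 
    cv2.imwrite(f"pics/c_{n}.png",cv2.resize(c,None,fx=5,fy=5,interpolation=cv2.INTER_CUBIC))
```

```text
top blue 90 264.65555555555557 221.34444444444443 [ 0.4598 -0.0105  0.1748]
0.156 1 [ 0.4454 -0.0086  0.163 ] [ 0.4454 -0.0086  0.163 ] [ 0.4454 -0.0086  0.163 ]
0.164 26 [ 0.4511 -0.0088  0.1685] [ 0.4452 -0.0225  0.1647] [0.4586 0.0026 0.1719]
0.172 53 [ 0.4629 -0.0114  0.1769] [ 0.4538 -0.0249  0.1722] [0.4719 0.0025 0.1798]
0.18 10 [ 0.4678 -0.0101  0.1817] [ 0.4647 -0.0182  0.181 ] [ 0.4714 -0.0046  0.1825]
cradle base 1075 ((495.7471923828125, -11.08511734008789), (90.51480102539062, 151.15982055664062), 88.3755111694336) 0.008391583224016824
rim 336 0.07457180454837678 ((414.0323181152344, 219.05386352539062), 30.124755859375)
foot 97 ((415.83526611328125, 212.4311065673828), 29.322813034057617)
scene blue 84 284.2738095238095 204.88095238095238 [ 0.4662 -0.0107  0.164 ]
0.156 11 [ 0.4454 -0.0062  0.1626] [ 0.4423 -0.015   0.1604] [0.4504 0.001  0.164 ]
0.164 37 [ 0.4532 -0.0024  0.1677] [ 0.4449 -0.0224  0.1641] [0.4721 0.0105 0.1718]
0.172 31 [ 0.463  -0.004   0.1756] [ 0.4562 -0.0204  0.1723] [0.4685 0.0095 0.18  ]
rim 286 0.07283719306414949 ((413.1239929199219, 222.9868927001953), 29.64743995666504)
```

```bash
cat >> h.py <<'E'
def goal(p,Rg):
    "shift (mm) and turn (deg) in current tool axes to reach TCP p with rotation Rg"
    s=get_state(); R0=R.from_rotvec(s["eef_rot"])
    print("t",round(s["time_s"],2),"shift",(R0.inv().apply(np.asarray(p)-s["ee_pos"])*1000).round(1),"turn",np.degrees((R0.inv()*Rg).as_rotvec()).round(2),"F",s["wrist_force"].round(1),"open",round(s["opening"],4),"tcp",s["ee_pos"].round(4))
def lean(a):
    "gripper z along -a, x toward -y"
    z=-np.asarray(a)/np.linalg.norm(a); x=np.array([0,-1,0.]); x-=z*(x@z); x/=np.linalg.norm(x)
    return R.from_matrix(np.c_[x,np.cross(z,x),z])
A=np.array([-.5736,.016,.819]); TOP=np.array([.4587,-.0107,.1732])
E
python3 -c "
from h import *
goal(TOP+.07*A,lean(A))"
```

```text
t 0.2 shift [-459.5 -384.7  -16. ] turn [34.42  7.62 21.51] F [-0.2 -0.3 -0. ] open 0.0919 tcp [ 0.2334 -0.5795  0.2141]
```

```bash
python3 -m jog '[[[-32,-26,-4],[0,0,0],0],[[-64,-52,-8],[0,0,4],0],[[-95,-80,-12],[0,0,8],0],[[-127,-106,-16],[0,0,12],0],[[-158,-132,-20],[0,0,16],0]]' 30
python3 -c "
from h import *
goal(TOP+.07*A,lean(A))"
```

```text
time_s: 0.62
ee_pos: [0.2969, -0.3819, 0.2345]
eef_rot: [-2.329, 2.108, 0.0]
wrist_force: [0.6, -0.4, 0.1]
opening: 0.092
t 0.62 shift [-358.4 -158.1    4.1] turn [34.94  2.65  5.8 ] F [ 0.6 -0.4  0.1] open 0.092 tcp [ 0.2969 -0.3819  0.2345]
```

```bash
python3 -m jog '[[[-36,-16,0],[0,0,2],0],[[-73,-32,0],[3,0,4],0],[[-109,-48,0],[6,0,5],0],[[-145,-64,0],[10,0,5],0],[[-182,-80,0],[14,0,5],0]]' 
python3 -c "
from h import *
goal(TOP+.07*A,lean(A))"
```

```text
time_s: 1.03
ee_pos: [0.3582, -0.193, 0.2348]
eef_rot: [-2.1, 2.068, -0.246]
wrist_force: [-0.4, 0.2, -0.2]
opening: 0.0917
t 1.03 shift [-182.3  -60.    21.6] turn [20.82  1.89  0.79] F [-0.4  0.2 -0.2] open 0.0917 tcp [ 0.3582 -0.193   0.2348]
```

```bash
python3 -m jog '[[[-36,-12,0],[4,0,0],0],[[-73,-24,4],[8,0.5,0.5],0],[[-109,-36,9],[12,1,0.8],0],[[-146,-48,15],[16,1.5,0.8],0],[[-182,-60,21],[20.8,1.9,0.8],0]]' 
python3 -m jog '[[[0,0,0],[0,0,0],0],[[0,0,0],[0,0,0],0],[[0,0,0],[0,0,0],0],[[0,0,0],[0,0,0],0],[[0,0,0],[0,0,0],0]]'
python3 - <<'E'
from h import *
goal(TOP+.07*A,lean(A))
print(get_state()["qpos"].round(2))
f=grab("wrist"); cv2.imwrite("pics/w1.png",f["img"]); print(proj(f,[TOP,TOP-.019*A,TOP-.155*A]).round(0))
E
```

```text
time_s: 1.45
ee_pos: [0.4124, -0.028, 0.2314]
eef_rot: [-1.894, 1.909, -0.582]
wrist_force: [-0.4, -1.8, -0.9]
opening: 0.0921
time_s: 1.87
ee_pos: [0.4126, -0.0318, 0.231]
eef_rot: [-1.897, 1.916, -0.58]
wrist_force: [-0.4, -0.1, -0.1]
opening: 0.0916
t 1.87 shift [-22.3  -4.7   3. ] turn [ 2.4  -0.47 -0.13] F [-0.4 -0.1 -0.1] open 0.0916 tcp [ 0.4126 -0.0318  0.231 ]
[-0.11 -0.32  2.42  0.08  0.47  1.41]
[[254. 216.]
 [256. 209.]
 [264. 178.]]
```

View pics/w1.png

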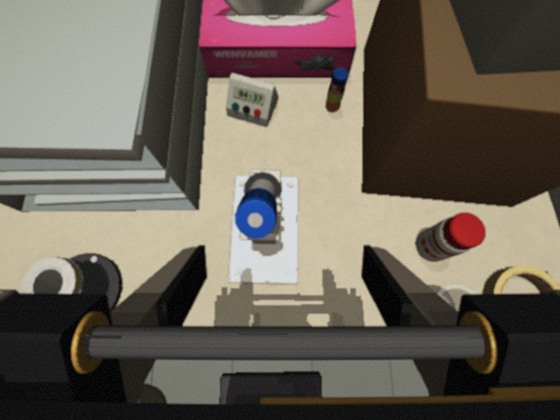

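Wrist view: the blue top is centred at about (256,216) against a predicted (254,216), so the estimate holds. I'll refine it with the wrist depth.

Run:
```python
from h import *
f=grab("wrist"); hsv=cv2.cvtColor(f["img"],cv2.COLOR_BGR2HSV)
m=cv2.inRange(hsv,(100,100,40),(130,255,255)); m[:,:225]=0; m[:,290:]=0; m[:175]=0; m[245:]=0
m=cv2.morphologyEx(m,cv2.MORPH_CLOSE,np.ones((15,15),np.uint8))
v,u=np.nonzero(m); P=pts(f,np.c_[u,v]); h=(P-TOP)@A
print(len(P),np.percentile(h,[1,10,30,50,70,90,99]).round(4))
T=P[abs(h)<.004]; print("top",len(T),T.mean(0).round(4),np.linalg.svd(T-T.mean(0))[2][2].round(3),(T.max(0)-T.min(0)).round(3))
e1=np.cross(A,[0,0,1]); e1/=np.linalg.norm(e1); e2=np.cross(A,e1); q=np.c_[(T-TOP)@e1,(T-TOP)@e2]*1000
print("circle offset from TOP (e1,e2 mm)",cv2.minEnclosingCircle(q.astype(np.float32)),e1.round(2),e2.round(2))
goal(TOP-.037*A,lean(A))
```

```text
1576 [-0.0389 -0.0175  0.0004  0.001   0.0015  0.0021  0.0031]
top 1273 [ 0.4571 -0.0117  0.1735] [-0.557  0.005  0.831] [0.03  0.032 0.02 ]
circle offset from TOP (e1,e2 mm) ((-0.6881871223449707, 2.115248441696167), 16.84356689453125) [ 0.03  1.   -0.  ] [-0.82  0.02 -0.57]
t 1.97 shift [-23.   -9.4 109.9] turn [ 2.4  -0.46 -0.14] F [-1.  -0.7  0.1] open 0.0919 tcp [ 0.4125 -0.0316  0.2308]
```

```bash
python3 -m jog '[[[-23,-7,0],[2.4,-0.5,0],0],[[-23,-7,20],[2.4,-0.5,0],0],[[-23,-8,45],[2.4,-0.5,0],0],[[-23,-8,70],[2.4,-0.5,0],0],[[-23,-8,85],[2.4,-0.5,0],0]]' 
python3 -m jog '[[[0,0,0],[0,0,0],0],[[0,0,0],[0,0,0],0],[[0,0,0],[0,0,0],0],[[0,0,0],[0,0,0],0],[[0,0,0],[0,0,0],0]]'
python3 - <<'E'
from h import *
TOP=np.array([.457,-.0114,.1725])
goal(TOP-.037*A,lean(A))
E
```

```text
time_s: 2.38
ee_pos: [0.4659, -0.01, 0.1615]
eef_rot: [-1.872, 1.883, -0.605]
wrist_force: [-0.5, 1.0, -0.7]
opening: 0.0919
time_s: 2.8
ee_pos: [0.4653, -0.0093, 0.1641]
eef_rot: [-1.871, 1.88, -0.607]
wrist_force: [-0.5, 0.1, 0.4]
opening: 0.0921
t 2.8 shift [ 2.4  2.1 25.4] turn [-0.13  0.12 -0.03] F [-0.5  0.1  0.4] open 0.0921 tcp [ 0.4653 -0.0093  0.1641]
```

```bash
python3 -m jog '[[[2,2,12],[0,0,0],0],[[2,2,25],[0,0,0],0],[[2,2,25],[0,0,0],60],[[2,2,25],[0,0,0],110],[[2,2,25],[0,0,0],140]]' 25
python3 -m jog '[[[0,0,0],[0,0,0],255],[[0,0,0],[0,0,0],255],[[0,0,0],[0,0,0],255],[[0,0,0],[0,0,0],255],[[0,0,0],[0,0,0],255]]' 40
python3 - <<'E'
from h import *
TOP=np.array([.457,-.0114,.1725])
goal(TOP-.037*A,lean(A))
E
```

```text
time_s: 3.22
ee_pos: [0.4776, -0.0113, 0.1419]
eef_rot: [-1.872, 1.881, -0.605]
wrist_force: [-1.2, 0.0, 0.4]
opening: 0.0741
time_s: 3.63
ee_pos: [0.4778, -0.0114, 0.1416]
eef_rot: [-1.872, 1.881, -0.605]
wrist_force: [-0.3, -0.2, 1.1]
opening: 0.0406
t 3.63 shift [ 0.6 -0.7 -0.3] turn [-0.04  0.14 -0.01] F [-0.3 -0.2  1.1] open 0.0406 tcp [ 0.4778 -0.0114  0.1416]
```

Finish closing, then draw it out square to the axis (tool −y).

```bash
python3 -m jog '[[[0,0,0],[0,0,0],255],[[0,0,0],[0,0,0],255],[[0,0,0],[0,0,0],255],[[0,0,0],[0,0,0],255],[[0,0,0],[0,0,0],255]]' 50
python3 -m jog '[[[0,-1,0],[0,0,0],255],[[0,-3,0],[0,0,0],255],[[0,-6,0],[0,0,0],255],[[0,-10,0],[0,0,0],255],[[0,-14,0],[0,0,0],255]]'
python3 -m jog '[[[0,-6,0],[0,0,0],255],[[0,-13,0],[0,0,0],255],[[0,-20,0],[0,0,0],255],[[0,-26,0],[0,0,0],255],[[0,-30,0],[0,0,0],255]]'
python3 - <<'E'
from h import *
f=grab("scene"); c=f["img"][160:280,220:340]; cv2.imwrite("pics/s2.png",cv2.resize(c,None,fx=4,fy=4))
s=get_state(); a=-R.from_rotvec(s["eef_rot"]).as_matrix()[:,2]; print(a, np.degrees(np.arccos(a[2])))
goal(np.array([.413,.221,.28]),lean([0,0,1]))
E
```

```text
time_s: 4.05
ee_pos: [0.4779, -0.0112, 0.1416]
eef_rot: [-1.872, 1.88, -0.605]
wrist_force: [-3.1, 4.3, 5.2]
opening: 0.0331
time_s: 4.47
ee_pos: [0.4857, -0.0112, 0.1469]
eef_rot: [-1.877, 1.886, -0.598]
wrist_force: [-8.2, 1.0, 1.4]
opening: 0.033
time_s: 4.88
ee_pos: [0.5149, -0.0115, 0.1673]
eef_rot: [-1.872, 1.88, -0.606]
wrist_force: [0.7, -0.5, -2.1]
opening: 0.0328
[-0.57544391  0.01364901  0.81772734] 35.14206513682931
t 4.93 shift [-230.4   19.3 -154. ] turn [-35.13  -0.75  -0.25] F [ 0.5 -0.2 -1.9] open 0.0329 tcp [ 0.5155 -0.0115  0.1678]
```

View pics/s2.png

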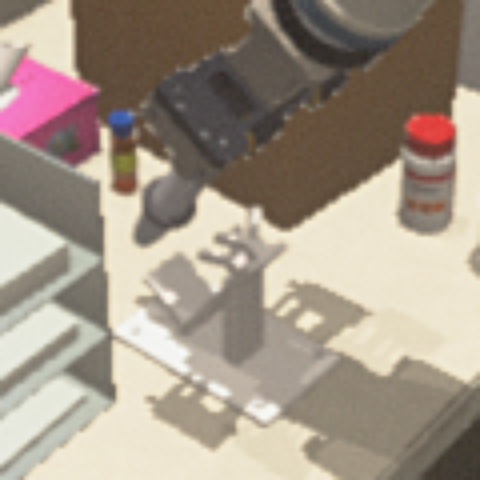

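Picture 4 shows the tool gripped and clear of the yokes, with the cradle empty at (240,300). Next I retreat along the axis, then turn it upright.

```bash
python3 -m jog '[[[0,-3,-15],[0,0,0],255],[[0,-5,-45],[0,0,0],255],[[0,-5,-80],[0,0,0],255],[[0,-3,-115],[-4,0,0],255],[[0,0,-145],[-9,0,0],255]]'
python3 -m jog '[[[0,0,0],[-6,0,0],255],[[0,0,0],[-12,0,0],255],[[0,0,0],[-18,0,0],255],[[0,0,0],[-23,0,0],255],[[0,0,0],[-26,0,0],255]]'
python3 -c "
from h import *
goal(np.array([.413,.221,.25]),lean([0,0,1]))"
```

```text
time_s: 5.35
ee_pos: [0.4295, -0.0095, 0.2838]
eef_rot: [-1.966, 1.977, -0.472]
wrist_force: [1.3, 0.6, -3.5]
opening: 0.033
time_s: 5.77
ee_pos: [0.434, -0.0094, 0.2837]
eef_rot: [2.21, -2.227, 0.018]
wrist_force: [1.1, 0.5, -2.3]
opening: 0.033
t 5.77 shift [-230.6   23.    31. ] turn [-0.29 -0.62 -0.45] F [ 1.1  0.5 -2.3] open 0.033 tcp [ 0.434  -0.0094  0.2837]
```

```bash
python3 -m jog '[[[-20,3,0],[0,0,0],255],[[-55,8,5],[0,0,0],255],[[-90,13,10],[0,0,0],255],[[-120,16,15],[0,0,0],255],[[-140,20,20],[0,0,0],255]]'
python3 -m jog '[[[-30,1,3],[0,0,0],255],[[-60,2,8],[0,0,0],255],[[-80,3,12],[0,0,0],255],[[-88,3,15],[0,0,0],255],[[-90,3,17],[0,0,0],255]]'
python3 -m jog '[[[0,0,0],[0,0,0],255],[[0,0,0],[0,0,0],255],[[0,0,0],[0,0,0],255],[[0,0,0],[0,0,0],255],[[0,0,0],[0,0,0],255]]'
python3 - <<'E'
from h import *
goal(np.array([.413,.221,.25]),lean([0,0,1]))
W=[]
for n in("scene","wrist"):
    f=grab(n); im=f["img"]
    if n=="scene":
        W.append(cv2.resize(im[220:340,190:300],None,fx=3.6,fy=3.6)); print(proj(f,[[.413,.221,.075]]))
    else: W.append(cv2.resize(im,(432*560//420,432))[:, :])
    if n=="wrist": print(proj(f,[[.413,.221,.075]]))
cv2.imwrite("pics/h1.png",cv2.resize(np.hstack([W[0],W[1][:432,:390]]),None,fx=1,fy=1))
E
```

```text
time_s: 6.18
ee_pos: [0.4138, 0.1328, 0.2612]
eef_rot: [2.213, -2.229, 0.021]
wrist_force: [0.3, -0.2, -2.0]
opening: 0.033
time_s: 6.6
ee_pos: [0.4116, 0.2215, 0.2429]
eef_rot: [2.213, -2.226, 0.021]
wrist_force: [-0.3, -0.2, -2.6]
opening: 0.0329
time_s: 7.02
ee_pos: [0.4119, 0.2196, 0.2437]
eef_rot: [2.21, -2.23, 0.021]
wrist_force: [0.4, 1.0, -2.9]
opening: 0.0333
t 7.02 shift [-1.3 -1.1 -6.3] turn [-0.48 -0.62 -0.51] F [ 0.4  1.  -2.9] open 0.0333 tcp [0.4119 0.2196 0.2437]
[[240.99489138 288.77286845]]
[[279.98123732 199.09565521]]
```

View pics/h1.png

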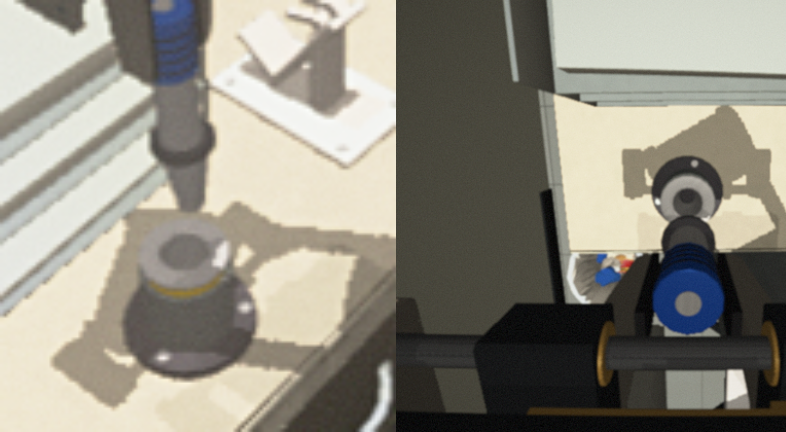

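```bash
cat >> h.py <<'E'
from scipy.optimize import least_squares
def cloud(f,c=(.413,.221),r=.045):
    v,u=np.mgrid[0:420,0:560]; q=np.c_[u.ravel(),v.ravel()]; P=pts(f,q)
    k=(f["z_map"].ravel()>0)&(np.hypot(P[:,0]-c[0],P[:,1]-c[1])<r); return P[k]
def cyl(P,rad):
    return least_squares(lambda c:np.hypot(P[:,0]-c[0],P[:,1]-c[1])-rad(P[:,2]),P[:,:2].mean(0),loss="soft_l1",f_scale=.001)
def look(zs):
    "rim and tool centres; zs = expected height of the tool's small end"
    for n in("wrist","scene"):
        f=grab(n); P=cloud(f); z=P[:,2]
        t=P[(z>.069)&(z<.079)]; (cx,cy),r=cv2.minEnclosingCircle((t[:,:2]*1000).astype(np.float32)); print(n,"rim",len(t),round(cx,1),round(cy,1),round(r,1),"z",np.median(t[:,2]).round(4))
        for nm,a,b,rad in(("taper",4,44,lambda z:.009+.146*(z-zs)),("neck",64,95,lambda z:.014+0*z)):
            t=P[(z>zs+a/1e3)&(z<zs+b/1e3)]; t=t[np.hypot(t[:,0]-.413,t[:,1]-.221)<.028]
            if len(t)>20: s=cyl(t,rad); print("  ",nm,len(t),(s.x*1000).round(1),"rms",(np.sqrt((s.fun**2).mean())*1000).round(1))
        k=P[(z>zs+.03)&(np.hypot(P[:,0]-.413,P[:,1]-.221)<.03)]; q=k[(np.hypot(k[:,0]-.413,k[:,1]-.221)>.0175)&(k[:,2]<zs+.08)]
        print("   flange z",np.percentile(q[:,2],[5,50,95]).round(4) if len(q) else None)
E
python3 - <<'E'
from h import *
look(get_state()["ee_pos"][2]-.118)
E
```

```text
wrist rim 1327 415.5 217.8 29.8 z 0.0748
   neck 377 [407.9 218.5] rms 0.4
   flange z [0.1823 0.184  0.1853]
scene rim 301 413.0 223.7 30.6 z 0.0726
   taper 114 [404.6 222.6] rms 0.8
   neck 142 [407.3 223. ] rms 1.0
   flange z [0.1599 0.1826 0.2026]
```

```bash
cat >> h.py <<'E'
def tilt(names=("wrist","scene")):
    zs=get_state()["ee_pos"][2]-.1175; c0=get_state()["ee_pos"][:2]
    for n in names:
        f=grab(n); P=cloud(f,c0,.03); h=P[:,2]-zs; rr=np.hypot(P[:,0]-c0[0]+.004,P[:,1]-c0[1])
        k=((h>.004)&(h<.046))|((h>.062)&(h<.095)); k&=rr<.025; P=P[k]; h=h[k]; rad=np.where(h<.05,.009+.146*h,.014)
        s=least_squares(lambda p:np.hypot(P[:,0]-p[0]-p[2]*h,P[:,1]-p[1]-p[3]*h)-rad,[*c0,0,0],loss="soft_l1",f_scale=.001)
        print(n,len(P),"small end",(s.x[:2]*1000).round(1),"slope deg",np.degrees(s.x[2:]).round(2),"rms",(np.sqrt(np.mean(s.fun**2))*1e3).round(2))
E
python3 - <<'E'
from h import *
tilt()
f=grab("wrist"); hsv=cv2.cvtColor(f["img"],cv2.COLOR_BGR2HSV); m=cv2.inRange(hsv,(100,100,40),(130,255,255)); v,u=np.nonzero(cv2.morphologyEx(m,cv2.MORPH_CLOSE,np.ones((15,15),np.uint8)))
P=pts(f,np.c_[u,v]); z0=get_state()["ee_pos"][2]+.037; T=P[(abs(P[:,2]-z0)<.006)&(np.hypot(P[:,0]-.41,P[:,1]-.22)<.03)]
n=np.linalg.svd(T-T.mean(0))[2][2]; n*=np.sign(n[2]); print("top",len(T),T.mean(0).round(4),np.degrees(n[:2]).round(2)); goal(np.array([.413,.221,.25]),lean([0,0,1]))
E
```

```text
wrist 398 small end [404.  218.1] slope deg [2.75 0.45] rms 0.14
scene 264 small end [388.8 237.4] slope deg [-0.36  1.52] rms 4.54
top 3368 [0.4136 0.2193 0.2814] [5.6  0.43]
t 7.37 shift [-0.7 -1.4 -6.6] turn [-0.45 -0.63 -0.45] F [ 0.4  0.8 -2.8] open 0.0333 tcp [0.4117 0.2202 0.2434]
```

The tool has slipped about 3° in the jaws, its top toward +x. I'll correct the tilt and offset while lowering part way, then look again.

```bash
python3 -m jog '[[[0,-2,2],[1,0,0],255],[[1,-4,6],[2,-0.3,0],255],[[1,-5,12],[3,-0.5,0],255],[[1,-5,18],[3,-0.5,0],255],[[1,-5,22],[3,-0.5,0],255]]' 60
python3 -m jog '[[[0,0,0],[0,0,0],255],[[0,0,0],[0,0,0],255],[[0,0,0],[0,0,0],255],[[0,0,0],[0,0,0],255],[[0,0,0],[0,0,0],255]]'
python3 - <<'E'
from h import *
look(get_state()["ee_pos"][2]-.1175); tilt(("wrist",))
f=grab("scene"); w=cv2.resize(f["img"][220:340,190:300],None,fx=4,fy=4); cv2.imwrite("pics/h2.png",w)
goal(np.array([.413,.221,.25]),lean([0,0,1]))
E
```

```text
time_s: 7.78
ee_pos: [0.4164, 0.2189, 0.2208]
eef_rot: [-2.184, 2.2, -0.069]
wrist_force: [-0.8, -0.6, -2.6]
opening: 0.0329
time_s: 8.2
ee_pos: [0.4171, 0.2191, 0.2217]
eef_rot: [-2.183, 2.2, -0.069]
wrist_force: [0.3, -0.0, -2.2]
opening: 0.0331
wrist rim 1088 415.8 217.9 29.8 z 0.0748
   neck 380 [415.1 218.1] rms 0.1
   flange z [0.1595 0.162  0.1673]
scene rim 281 413.1 222.4 29.9 z 0.0728
   taper 103 [414.2 222.4] rms 0.7
   neck 132 [414.4 222.6] rms 0.9
   flange z [0.1538 0.1596 0.1617]
wrist 402 small end [415.4 218.1] slope deg [-0.29 -0.06] rms 0.14
t 8.4 shift [ -1.9   2.2 -28.6] turn [-3.46 -0.14 -0.43] F [-0.4  0.3 -2.9] open 0.0328 tcp [0.4169 0.2191 0.2216]
```

View pics/h2.png

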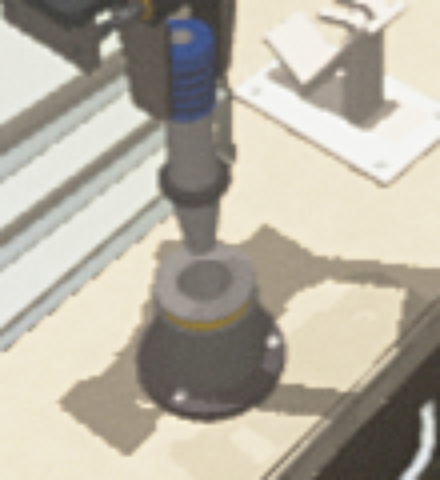

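Picture 6 shows the tool plumb over the mouth, with about 1 mm disagreement between cameras. The yellow band is still visible at (205,322). I'll lower it, mostly under free clearance.

```bash
python3 -m jog '[[[0,0,6],[0,0,0],255],[[0,1,18],[0,0,0],255],[[0,2,32],[0,0,0],255],[[0,3,44],[0,0,0],255],[[0,3,50],[0,0,0],255]]'
python3 -m jog '[[[0,0.3,5],[0,0,0],255],[[0,0.6,10],[0,0,0],255],[[0,0.8,14],[0,0,0],255],[[0,1,17],[0,0,0],255],[[0,1.1,19],[0,0,0],255]]'
python3 -m jog '[[[0,0,0.5],[0,0,0],255],[[0,0,1],[0,0,0],255],[[0,0,1.5],[0,0,0],255],[[0,0.1,2],[0,0,0],255],[[0,0.1,2.5],[0,0,0],255]]'
python3 - <<'E'
from h import *
look(get_state()["ee_pos"][2]-.1175); print(get_state()["wrist_torque"])
E
```

```text
time_s: 8.82
ee_pos: [0.416, 0.2184, 0.1697]
eef_rot: [-2.185, 2.202, -0.068]
wrist_force: [-1.2, -0.0, -2.2]
opening: 0.0328
time_s: 9.23
ee_pos: [0.417, 0.2189, 0.1522]
eef_rot: [-2.184, 2.2, -0.069]
wrist_force: [0.8, -0.5, -2.1]
opening: 0.033
time_s: 9.65
ee_pos: [0.4171, 0.2189, 0.15]
eef_rot: [-2.184, 2.2, -0.069]
wrist_force: [0.1, 0.0, -2.4]
opening: 0.0327
wrist rim 1443 415.2 217.7 29.9 z 0.0749
   taper 889 [422.2 223.6] rms 7.4
   neck 377 [415.1 217.9] rms 0.1
   flange z [0.0738 0.0754 0.0913]
scene rim 201 412.2 223.4 29.6 z 0.073
   taper 194 [404.  225.9] rms 7.8
   neck 109 [414.2 222.3] rms 0.8
   flange z [0.0684 0.0735 0.0886]
[-0.0269767   0.0590346   0.02152948]
```

```bash
python3 -m jog '[[[0,0,0.7],[0,0,0],255],[[0,0,1.4],[0,0,0],255],[[0,0.1,2.1],[0,0,0],255],[[0,0.1,2.8],[0,0,0],255],[[0,0.2,3.5],[0,0,0],255]]'
python3 -m jog '[[[0,0,0.5],[0,0,0],255],[[0,0,1],[0,0,0],255],[[0,0,1.5],[0,0,0],255],[[0,0.1,2],[0,0,0],255],[[0,0.1,2],[0,0,0],255]]'
```

```text
time_s: 10.17
ee_pos: [0.4169, 0.2188, 0.1462]
eef_rot: [-2.184, 2.2, -0.069]
wrist_force: [-0.6, 0.9, -2.6]
opening: 0.0328
time_s: 10.58
ee_pos: [0.417, 0.2188, 0.1442]
eef_rot: [-2.184, 2.2, -0.069]
wrist_force: [-0.3, -0.3, -2.2]
opening: 0.033
```

```bash
python3 -m jog '[[[0,0,0.5],[0,0,0],255],[[0,0,1],[0,0,0],255],[[0,0,1.5],[0,0,0],255],[[0,0.1,2],[0,0,0],255],[[0,0.1,2],[0,0,0],255]]'
```

```text
time_s: 11.0
ee_pos: [0.4173, 0.2189, 0.1429]
eef_rot: [-2.183, 2.2, -0.069]
wrist_force: [-1.3, -1.8, 5.2]
opening: 0.0329
```

Contact is at about 7.6 N. Now I push slowly.

```bash
python3 -m jog '[[[0,0,0.6],[0,0,0],255],[[0,0,1.2],[0,0,0],255],[[0,0.1,1.8],[0,0,0],255],[[0,0.1,2.4],[0,0,0],255],[[0,0.2,3],[0,0,0],255]]'
python3 -m jog '[[[0,0,0.6],[0,0,0],255],[[0,0,1.2],[0,0,0],255],[[0,0.1,1.8],[0,0,0],255],[[0,0.1,2.4],[0,0,0],255],[[0,0.2,3],[0,0,0],255]]'
```

```text
time_s: 11.42
ee_pos: [0.4174, 0.2189, 0.1401]
eef_rot: [-2.183, 2.2, -0.069]
wrist_force: [-1.5, -1.5, 7.2]
opening: 0.0327
time_s: 11.83
ee_pos: [0.4174, 0.2189, 0.137]
eef_rot: [-2.183, 2.2, -0.07]
wrist_force: [-1.4, -1.3, 8.2]
opening: 0.033
```

```bash
python3 -m jog '[[[0,0,0.5],[0,0,0],255],[[0,0,1],[0,0,0],255],[[0,0.1,1.5],[0,0,0],255],[[0,0.1,1.5],[0,0,0],255],[[0,0.1,1.5],[0,0,0],255]]'
python3 -m jog '[[[0,0,0.3],[0,0,0],255],[[0,0,0.6],[0,0,0],255],[[0,0,0.9],[0,0,0],255],[[0,0,0.9],[0,0,0],255],[[0,0,0.9],[0,0,0],255]]'
```

```text
time_s: 12.25
ee_pos: [0.4175, 0.2189, 0.1358]
eef_rot: [-2.183, 2.199, -0.07]
wrist_force: [-3.4, -2.5, 11.6]
opening: 0.0327
time_s: 12.67
ee_pos: [0.4179, 0.219, 0.1357]
eef_rot: [-2.183, 2.199, -0.07]
wrist_force: [-4.6, -3.8, 20.7]
opening: 0.0329
```

```bash
python3 -m jog '[[[0,0,0.3],[0,0,0],255],[[0,0,0.6],[0,0,0],255],[[0,0,1],[0,0,0],255],[[0,0,1],[0,0,0],255],[[0,0,1],[0,0,0],255]]'
python3 - <<'E'
from h import *
f=grab("scene"); cv2.imwrite("pics/h3.png",cv2.resize(f["img"][240:330,200:290],None,fx=6,fy=6,interpolation=cv2.INTER_CUBIC))
P=cloud(f); t=P[(abs(P[:,2]-.068)<.012)]; print(np.histogram(t[:,2],bins=12))
print(get_state()["ee_pos"])
E
```

```text
time_s: 13.08
ee_pos: [0.4183, 0.2191, 0.1355]
eef_rot: [-2.182, 2.198, -0.071]
wrist_force: [-6.9, -5.2, 31.0]
opening: 0.0327
(array([ 15,  20,  19,  29, 105,  45,   9,  14,  29,  49,  16,   5]), array([0.05601904, 0.05796089, 0.05990273, 0.06184458, 0.06378643,
       0.06572828, 0.06767012, 0.06961197, 0.07155382, 0.07349567,
       0.07543751, 0.07737936, 0.07932121]))
[0.41824445 0.21910842 0.13547897]
```

View pics/h3.png

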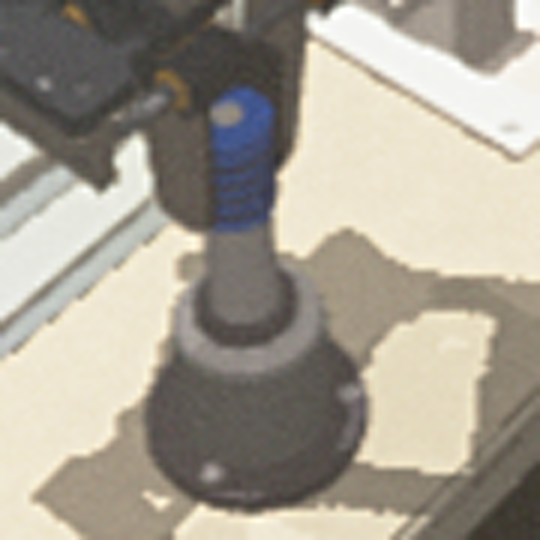

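Picture 7 shows the yellow band gone, with the flange seated just above the rim at (245,330). I'll unload, open and retreat.

```bash
python3 -m jog '[[[0,0,-1],[0,0,0],255],[[0,0,-2],[0,0,0],255],[[0,0,-2.5],[0,0,0],255],[[0,0,-2.5],[0,0,0],200],[[0,0,-2.5],[0,0,0],140]]' 10
python3 -m jog '[[[0,0,0],[0,0,0],80],[[0,0,0],[0,0,0],0],[[0,0,0],[0,0,0],0],[[0,0,0],[0,0,0],0],[[0,0,0],[0,0,0],0]]'
```

```text
time_s: 13.55
ee_pos: [0.417, 0.2189, 0.1354]
eef_rot: [-2.184, 2.2, -0.069]
wrist_force: [0.2, -0.1, -0.0]
opening: 0.0383
time_s: 13.97
ee_pos: [0.4168, 0.2188, 0.1354]
eef_rot: [-2.184, 2.2, -0.069]
wrist_force: [-0.1, 0.2, -0.2]
opening: 0.0718
```

```bash
python3 -m jog '[[[0,0,0],[0,0,0],0],[[0,-1,-10],[0,0,0],0],[[0,-2,-35],[0,0,0],0],[[0,-4,-65],[0,0,0],0],[[0,-6,-100],[0,0,0],0]]'
python3 -m jog '[[[20,2,-20],[0,0,0],0],[[50,4,-30],[0,0,0],0],[[90,8,-30],[0,0,0],0],[[130,8,-30],[0,0,0],0],[[150,8,-30],[0,0,0],0]]'
python3 -m jog '[[[0,0,0],[0,0,0],0],[[0,0,0],[0,0,0],0],[[0,0,0],[0,0,0],0],[[0,0,0],[0,0,0],0],[[0,0,0],[0,0,0],0]]'
python3 - <<'E'
from h import *
a=grab("scene"); b=grab("top"); P=cloud(a); z=P[:,2]
for nm,f in(("scene",a),("top",b)):
    P=cloud(f); z=P[:,2]; r=P[(z>.055)&(z<.085)]; print(nm,np.histogram(r[:,2],bins=np.arange(.055,.086,.003))[0]); n=P[(z>.09)&(z<.118)]; g=P[(z>.14)&(z<.175)]
    print(len(n),cyl(n,lambda q:.014+0*q).x.round(4),len(g),cyl(g,lambda q:.017+0*q).x.round(4),"top z",z.max().round(4))
cv2.imwrite("pics/f1.png",np.hstack([cv2.resize(a["img"][150:340,200:390],(400,400)),cv2.resize(b["img"][60:280,140:420],(400,400))]))
E
```

```text
time_s: 14.38
ee_pos: [0.416, 0.2185, 0.2365]
eef_rot: [-2.186, 2.202, -0.068]
wrist_force: [1.4, 0.7, 0.1]
opening: 0.0915
time_s: 14.8
ee_pos: [0.4052, 0.0664, 0.2665]
eef_rot: [-2.184, 2.2, -0.071]
wrist_force: [0.7, 0.3, 0.0]
opening: 0.0918
time_s: 15.22
ee_pos: [0.406, 0.0701, 0.2654]
eef_rot: [-2.185, 2.199, -0.068]
wrist_force: [-0.1, 1.0, -0.9]
opening: 0.0922
scene [ 21  33  42 132  25  28  65  13  10  11]
101 [0.4143 0.2221] 280 [0.4146 0.222 ] top z 0.1748
top [0 0 0 0 0 0 0 0 0 0]h.py:36: RuntimeWarning: Mean of empty slice.
  return least_squares(lambda c:np.hypot(P[:,0]-c[0],P[:,1]-c[1])-rad(P[:,2]),P[:,:2].mean(0),loss="soft_l1",f_scale=.001)
  ret = um.true_divide(
Traceback (most recent call last):
  File "h.py", line 36, in cyl
    return least_squares(lambda c:np.hypot(P[:,0]-c[0],P[:,1]-c[1])-rad(P[:,2]),P[:,:2].mean(0),loss="soft_l1",f_scale=.001)
ValueError: Initial guess is outside of provided bounds
```

Run:
```python
from h import *
a=grab("scene"); cv2.imwrite("pics/f2.png",np.hstack([cv2.resize(a["img"][160:340,190:390],(440,396)),cv2.resize(a["img"][260:325,215:270],(335,396),interpolation=cv2.INTER_CUBIC)]))
```

```text
(no output)
```

View pics/f2.png

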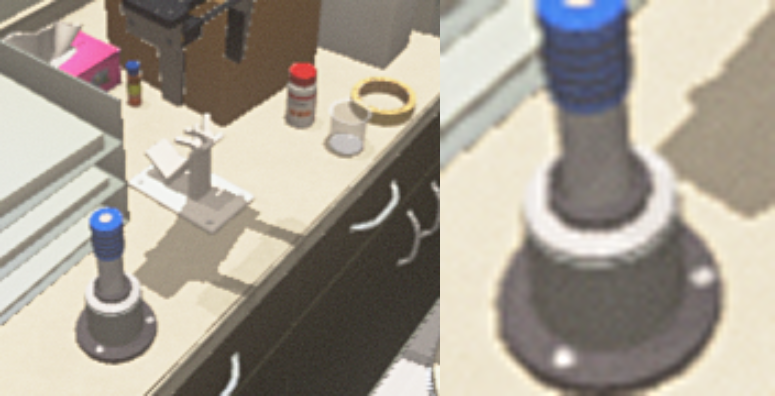

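The tool stands plumb in the holder at (105,280) with no yellow band visible. The vial, jar, beaker and tape look undisturbed, and the gripper is clear.

```bash
python3 -c "
from workcell import workorder; print(workorder.job_done())"
```

```text
the job is handed in; nothing more can be done
None
```

The mixing tool is standing in the holder with the socket pushed fully home. I let go and handed the job in at about 15 s on the robot's clock.

- **Moves:** I gripped the tool along its axis and drew it out of the cradle square to that axis. It slipped about 3° in the jaws, which I corrected above the socket. I seated it, then pushed slowly until the socket stopped moving at about 33 N, and released with almost no load.
- **Checks that passed:** The yellow band is gone and the rim is about 7 mm lower. The tool is plumb to about 0.3 mm between neck and grip. Its top measured 0.175 m, against about 0.174 m expected when fully home.
- **Other objects:** The jar, beaker, tape roll and vial look undisturbed in the last picture. The timer was not in that picture, but the arm never went near it.
- **Checks that failed or disagreed:** The last look from the top camera gave nothing because the arm blocked its view. The scene and wrist cameras disagreed by 2–6 mm in absolute position, so I aligned the tool to the rim within each camera's own picture, where they agreed to about 2 mm.

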